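# Find the heavy side of the sample tumbler

## Task

Inside the closed drum of the hand-cranked sample tumbler a core has stuck to the wall, and nobody can see where. Take hold of the crank handle, turn the drum right round at least once (either way) to feel where its heavy side is, then bring the heavy side to the bottom. Finish with the drum at rest and your grip still on the handle, because it is to be held there, and leave the other things on the table where they are.

Things in the scene. Friction and masses are not known exactly. Their poses are not given: they have to be found in the camera images.
- axle (a point): Centre of the circle that the crank handle runs round, on the tumbler's level axle line, 160 mm above the table, clear of the drum's flat face by 70 mm. Axes are the fixed stand's: y along the axle (this, the crank side, is -y of the drum), z up, x level across the axle. Nothing stands in the handle's way.
- drum_mid (a point): Centre of the drum, fixed on the axle line 100 mm from axle towards its +y; axes the stand's. An opaque grey cylinder 145 mm across, 58 mm long, with steel hoops and a flat steel bar across the crank-side face. Its stand: a grey base plate 170 x 150 x 14 mm with one upright on the +y side, 179 mm high; behind it may stand the tub.
- grip (a point): Centre of the crank handle: a black round sleeve 26 mm in diameter, 44 mm long between 31 mm collars, parallel to the axle, 55 mm off it, on a 12 mm spindle out of the drum's face. It runs freely on the spindle: held from above, fingers closing across the axle, it can be carried round the whole circle without turning the gripper. Its axes mean nothing.
- drum_body (a joint): Drum angle a, rad, no end stops, adds up over turns. 0: handle straight above the axle; growing: from the top towards the stand's x, then down, so the handle is at x 55 sin a, z 55 cos a mm from axle. Starts within 0.5 of 0. At the handle, slow turning takes about 4.7 N (bearing), up to 3.6 N more while the heavy side climbs, less while it sinks; it stays where left.
- dish_mid (a point): A closed petri dish, pale, 90 mm across, 14 mm high, lying beside the tumbler; leave it. Its centre.
- dishes_mid (a point): Two stacked petri dishes, 90 mm across, 28 mm high; leave them. Their centre.
- penmug_mid (a point): White mug with pens, 82 mm across, pens to 150 mm high; leave it. Centre, half-way up the mug.
- jar_mid (a point): Jar with a blue cap, 72 mm across, 130 mm high; leave it. Its centre.
- tub_mid (a point): Tub with a pale blue-green lid, 108 mm square, 84 mm high; leave it. Its centre.
- fossil_mid (a point): Brown fossil slab, 150 x 110 x 37 mm; leave it. Its centre.
- console_mid (a point): Black hand-held console, 100 x 235 x 24 mm; leave it. Its centre.

How it is judged (in metres and radians):
On the way:
1. the drum has been turned right round (about one full turn from its start, either way) ((value of joint drum_body above 5.7 rad or value of joint drum_body below -5.7 rad)).
At the end, for the whole second after the job is handed in: The drum's heavy side is within 20 degrees (0.35 rad) of straight down, the drum is at rest (under 0.1 rad/s), and the fingers are still gripping the crank handle (more than 2 N, grasp point within 30 mm of the handle's centre) (angle between core's own z axis and vertical below 0.35 rad and velocity of joint drum_body between -0.1 and 0.1 rad/s and distance between the grasp point and grip below 0.03 m and contact force between the fingers and handle above 2 N); the arm keeps its last pose, push and grip.
It fails at once if another thing on the table was shifted by more than 30 mm (distance of any of dish_mid, dishes_mid, penmug_mid, jar_mid, tub_mid, fossil_mid, console_mid from where it was at the start of the episode above 0.03 m).
It also fails if it takes over 72 s, if anything falls off the work surface, if the arm or the gripper's body presses on something with over 40 N, if the wrist force passes 120 N, or if a joint passes its speed limit or range.

## Robot

A 6-joint arm with a two-finger parallel gripper is mounted at the origin on the work surface. World frame = base frame: x ahead of the robot, y to its left, z up, the work surface at z = 0. Lengths are in m, angles in degrees, forces in N, time in s.
With the tool pointing down it reaches from about 0.25 to 0.725 m from the base axis. Payload 9.7 kg.
Tool frame: the origin (TCP) lies on the centre line of the jaws, within the pads' length; the fingertips stand bot.nose_length ahead of it and the grasp point (between the pads) lies 11 mm behind it (bot.nose_length is the distance from the TCP to the fingertips, in m); z points along the fingers, y is the line along which they close (so a half turn about z gives the same grasp; the last joint's range is limited). The gripper opens to 85 mm and grips with 20 to 120 N. Pads are 22 mm wide; open, the fingers measure 114 mm over their backs; the gripper's body (76 mm by 85 mm) begins 54 mm behind the grasp point. The pads swing forward as they close: fully open they stand 13 mm farther back than shut.
Start: joints at [-69.844, 4.979, 10.078, 95.1, 0, 90], TCP at [0.19, -0.516, 0.239] pointing down, gripper open.
Joint ranges: [-179.16, 179.16], [-48.56, 103.87], [-65.8, 70.77], [-126.05, 130.52], [-82.76, 87.17], [-180, 180]. Speed limits (degrees/s): [127.2, 127.2, 147.25, 180, 180, 180].

## Interface

Orientations are given as [roll, pitch, yaw] about the fixed x, y, z axes, in that order (R = Rz(yaw) Ry(pitch) Rx(roll)).
In Python, from workcell import bot gives the robot as it stands. The module is installed in compiled form; this text tells all that it offers.
- The arm moves only by the shell command python3 -m inch 'ROWS' [OPENING] [FORCE]. ROWS is JSON, a list of rows, each a list of 4 numbers: the shift along the world's x, y, z in cm, then the turn about the world's z in degrees. A call has exactly 8 rows; each row is the pose to reach, as a shift and turn from the pose commanded when the call began; what a row does not reach only later rows make up. A row lasts 1/8 s, in which the tool goes at most 62.5 mm and 10.7 degrees, less where a joint would pass 70% of its speed; a pose out of reach is approached as far as the arm can. A call with a gripper value outside its range is refused whole. OPENING is the finger opening in cm, from 0 to 8.54, set as the call begins (- or left out, the last holds). The fingers move at their own pace and stop on an object; FORCE is the grip in N (left out, the last holds). Time passes only in rows, so rows that repeat a pose let the fingers close, or fill a call up. It gives the time, the measured TCP pose, the force, the opening and the grip force at its end, in the units of the state.
- bot.get_obs(): the state, without advancing time (a new reading comes with each control period).
- bot.camera(name): name is "scene" or "top" or "wrist"; returns a dict with "img" (420x560x3 uint8, red, green, blue), "fovy" (degrees; the focal length in pixels is half the picture's height over the tangent of half this angle, whatever the lens; pixels are square), "cx", "cy" (the principal point, pixels), "dist" ([k1, k2, p1, p2, k3] as OpenCV has them; the pictures are not rectified), "R" (3x3) and "t" (3): a world point X has camera coordinates R X + t; the wrist camera has in their place "mount" (4x4, takes a point from camera to tool coordinates, whose origin is the TCP and whose axes are the flange's). Camera axes: x right, y down, z forward; pixel columns grow to the right and rows downward; lengths in m; the calibration is good to about 2 mm. A picture is of the moment at which its call begins: read the wrist's pose just before it. There is no depth.
- bot.job_done(): hands the job in; it is judged then, once.
Trained networks look in a picture, given as the dict that the camera call returned (one of the last four; its "shot" number tells which), for a name from the list of things; names that differ only in an ending like _2 or _b are one class to them, and where a whole thing is asked for, a point or a joint stands for the part that bears it (a point fixed in the world has none). Each returns a list of dicts, best first, with "score" (0 to 1); they miss things now and then, are a little off and sometimes report something else, mostly with a low value. They report only what shows in the picture. A call takes as long as a camera call.
- bot.find_in(thing, picture): "point" ([column, row] in pixels, amid what is visible of it).
- bot.landmark_of(thing, picture): "point" ([column, row] in pixels: a listed point, or the origin of a listed thing).
The state is a dict: "time": time; "q": joint angles; "qd": joint speeds; "joint_efforts": joint torques, N m; "ee_pos": TCP position; "tcp_rot": TCP orientation; "wrist_force": force on the tool from outside, world axes, zero at the start; "torque": the same for the moment, N m; "opening": finger opening in m; "grasp_force": force on a finger pad.
Only numpy, scipy, OpenCV 4.12 (cv2) and the standard library are available. Lean on these libraries where they do the work, as an engineer would, in place of code of your own. Each camera call takes 0.05 s, during which the arm holds its last target. There are 200 camera calls.

## Working session

There is one attempt and no reset: what is moved stays moved. The work goes in short steps, Python scripts to look and compute and a shell command to move; the robot and the scene stay as the last step left them, time stands still between calls to the robot, and variables do not carry over. Pictures are saved under pics/ and viewed, at most 10 in all, crops included, and the job is handed in when it is done.

```bash
mkdir -p pics; cat > h.py <<'E'
import numpy as np, cv2
from workcell import bot
def K(c):
    h=c["img"].shape[0]; f=h/2/np.tan(np.radians(c["fovy"])/2)
    return np.array([[f,0,c["cx"]],[0,f,c["cy"]],[0,0,1.]])
def ray(c,p):
    u=cv2.undistortPoints(np.array([[p]],float),K(c),np.array(c["dist"],float)).ravel()
    R=np.array(c["R"]);t=np.array(c["t"]);d=R.T@np.array([u[0],u[1],1.]);return -R.T@t,d/np.linalg.norm(d)
def proj(c,X):
    r=cv2.Rodrigues(np.array(c["R"],float))[0]
    return cv2.projectPoints(np.array(X,float).reshape(-1,1,3),r,np.array(c["t"],float),K(c),np.array(c["dist"],float))[0].reshape(-1,2)
def tri(rs):
    A=np.zeros((3,3));b=np.zeros(3)
    for o,d in rs:
        P=np.eye(3)-np.outer(d,d);A+=P;b+=P@o
    X=np.linalg.solve(A,b);return X,[round(float(np.linalg.norm((np.eye(3)-np.outer(d,d))@(X-o))),4) for o,d in rs]
def save(c,n): cv2.imwrite("pics/"+n,cv2.cvtColor(c["img"],cv2.COLOR_RGB2BGR))
E
python3 - <<'E'
from h import *
cs={n:bot.camera(n) for n in("scene","top")}
for n,c in cs.items(): save(c,n+"0.png")
for th in "axle drum_mid grip dish_mid dishes_mid penmug_mid jar_mid tub_mid fossil_mid console_mid".split():
    rs=[]
    for n,c in cs.items():
        L=bot.landmark_of(th,c)
        print(th,n,[(np.round(l["point"]).tolist(),round(l["score"],2)) for l in L[:2]])
        if L: rs.append(ray(c,L[0]["point"]))
    if len(rs)==2: print("   ",*tri(rs))
o=bot.get_obs();print(o["time"],o["ee_pos"],o["tcp_rot"],o["wrist_force"],bot.nose_length)
E
```

```text
axle scene [([296.0, 199.0], 0.84), ([346.0, 251.0], 0.35)]
axle top [([265.0, 197.0], 0.66)]
    [0.5511838  0.07415662 0.16333461] [0.0014, 0.0014]
drum_mid scene [([320.0, 192.0], 0.98)]
drum_mid top [([230.0, 191.0], 0.86)]
    [0.56996852 0.16980866 0.15082238] [0.004, 0.004]
grip scene [([300.0, 189.0], 0.57)]
grip top [([263.0, 187.0], 0.78)]
    [0.57156474 0.07416818 0.22145539] [0.0026, 0.0026]
dish_mid scene []
dish_mid top [([205.0, 234.0], 0.92), ([266.0, 189.0], 0.2)]
dishes_mid scene [([345.0, 251.0], 0.95), ([171.0, 266.0], 0.72)]
dishes_mid top [([242.0, 148.0], 0.81)]
    [ 0.7287372  0.1503388 -0.0030782] [0.0029, 0.0029]
penmug_mid scene [([186.0, 295.0], 0.91)]
penmug_mid top [([415.0, 192.0], 0.77), ([264.0, 189.0], 0.38)]
    [ 0.56724944 -0.38703845  0.04519695] [0.0039, 0.0039]
jar_mid scene [([247.0, 296.0], 0.68), ([295.0, 198.0], 0.37)]
jar_mid top [([375.0, 149.0], 0.84)]
    [ 0.70259217 -0.25699235  0.06781007] [0.0021, 0.0021]
tub_mid scene [([370.0, 203.0], 0.91)]
tub_mid top []
fossil_mid scene [([170.0, 262.0], 0.84)]
fossil_mid top [([403.0, 244.0], 0.76)]
    [ 0.40596815 -0.34868007  0.02406113] [0.0063, 0.0063]
console_mid scene [([315.0, 163.0], 0.72)]
console_mid top [([162.0, 281.0], 0.68)]
    [0.30781363 0.40961    0.00332531] [0.0064, 0.0064]
1.1 [ 0.18953375 -0.5163034   0.23926255] [-1.79997468e+02  5.65634645e-05  2.01606251e+01] [0.00330846 0.40180188 0.40558696] 0.008
```

```bash
python3 - <<'E'
import cv2
for n in("scene0","top0"):
    i=cv2.imread(f"pics/{n}.png"); cv2.imwrite(f"pics/{n}c.png",cv2.resize(i[120:330,140:420],None,fx=2.8,fy=2.8,interpolation=2))
E
```

```text
(no output)
```

View pics/scene0c.png

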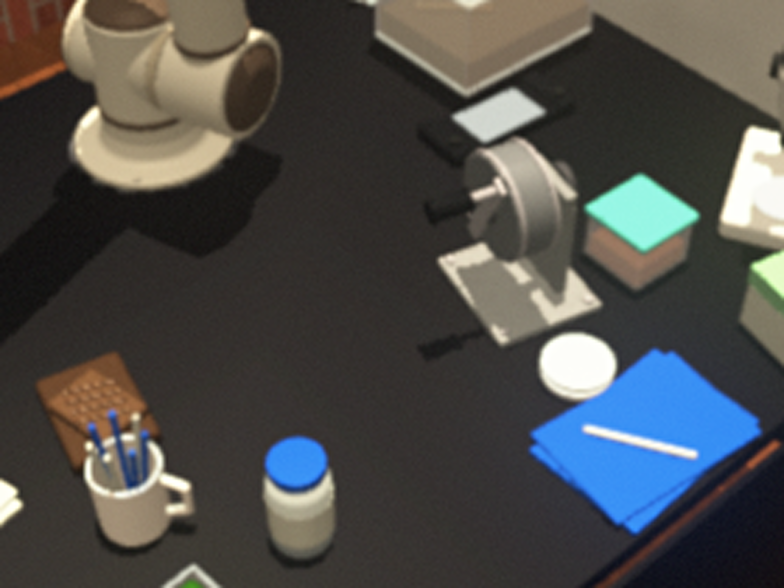

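View pics/top0c.png

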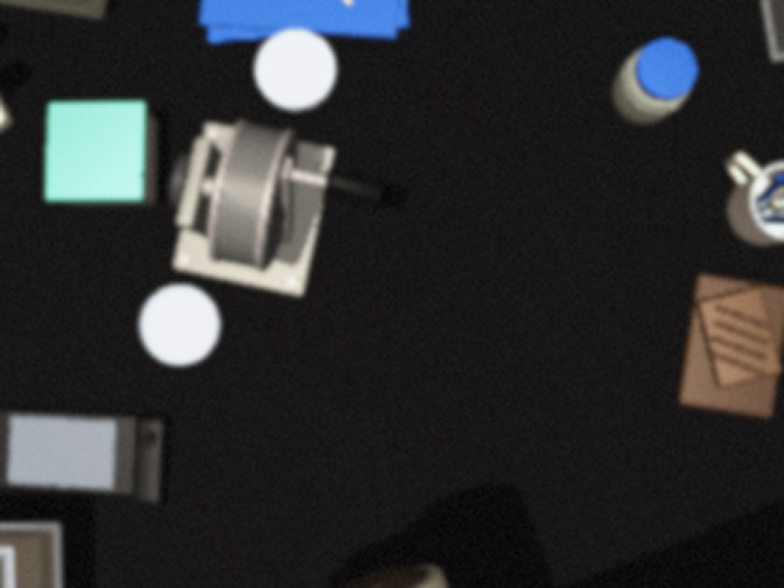

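The scene view shows the black handle at about (301,192), just left of and above the drum. In the top view the stand is yawed about -10°, with the handle running from about (256,186) to (283,189). There is a dish on each side of the base plate. Next I fit the stand pose with its known geometry.

```bash
cat > fit.py <<'E'
from h import *
from scipy.optimize import least_squares
def pts(p):
    x,y,w,a=p; ex=np.array([np.cos(w),np.sin(w),0]);ey=np.array([-np.sin(w),np.cos(w),0]);A=np.array([x,y,.16])
    return np.array([A,A+.1*ey,A+.055*(np.sin(a)*ex+np.cos(a)*np.array([0,0,1]))])
E
python3 - <<'E'
from fit import *
S=[]
for k in range(2):
  for n in("scene","top"):
    c=bot.camera(n)
    for i,th in enumerate(("axle","drum_mid","grip")):
        L=bot.landmark_of(th,c)
        if L and L[0]["score"]>.4: S.append((c,i,L[0]["point"]))
f=lambda p:np.concatenate([proj(c,pts(p)[i])[0]-q for c,i,q in S])
r=least_squares(f,[.555,.074,-.17,.2],loss="soft_l1")
print(r.x,np.round(r.fun,1)); print(pts(r.x))
o=bot.get_obs();print(pts(r.x)[2]-o["ee_pos"])
E
```

```text
[ 0.54851011  0.07539933 -0.25506313  0.43259994] [-1.3  1.5 -0.  -0.4  1.8 -1.6  1.2  1.3 -2.1 -2.   0.5  0.1 -1.   0.5
 -0.2  1.9  1.1  1.7 -4.6 -1.3 -0.7  0.9  0.7  1.8]
[[0.54851011 0.07539933 0.16      ]
 [0.57374076 0.17216407 0.16      ]
 [0.57082192 0.0695817  0.20993334]]
[ 0.38129501  0.58590651 -0.0293428 ]
```

```bash
python3 -m inch '[[2,3,4,8],[6,8,8,16],[10,14,11,24],[14,20,11,32],[18,25,11,40],[21,30,11,48],[25,35,11,56],[28,40,11,58]]' 8.5 30
python3 -m inch '[[3,4,0,0],[6,8,0,0],[9,12,0,0],[9,14,0,0],[9,14,0,0],[9,14,0,0],[9,14,0,0],[9,14,0,0]]'
python3 - <<'E'
from fit import *
o=bot.get_obs();c=bot.camera("wrist");save(c,"w1.png")
print(o["ee_pos"],o["tcp_rot"],o["q"],o["wrist_force"],np.round(c["mount"],3).tolist())
for th in("axle","drum_mid","grip"): print(th,[(l["point"],l["score"]) for l in bot.landmark_of(th,c)])
E
```

```text
time: 2.9
ee_pos: [0.4538, -0.1399, 0.3494]
tcp_rot: [180.0, 0.0, 78.3]
wrist_force: [0.4, -0.7, -0.7]
opening: 0.0853
grasp_force: 0.0
time: 3.9
ee_pos: [0.5427, -0.0025, 0.3495]
tcp_rot: [180.0, -0.0, 78.1]
wrist_force: [-0.2, -1.0, 0.1]
opening: 0.0846
grasp_force: 0.0
[ 0.54267994 -0.00248838  0.34954333] [ 1.79970658e+02 -3.24300400e-03  7.80880181e+01] [-2.61316433e-01  8.26659150e+00  2.63209029e+01  1.08024919e+02
 -2.74922497e-03  1.01650666e+02] [-0.15622096 -0.99153554  0.07984336] [[0.0, -0.951, -0.309, 0.08], [1.0, 0.001, -0.001, -0.001], [0.002, -0.309, 0.951, -0.134], [0.0, 0.0, 0.0, 1.0]]
axle []
drum_mid []
grip [([302.4, 111.3], 0.63)]
```

View pics/w1.png

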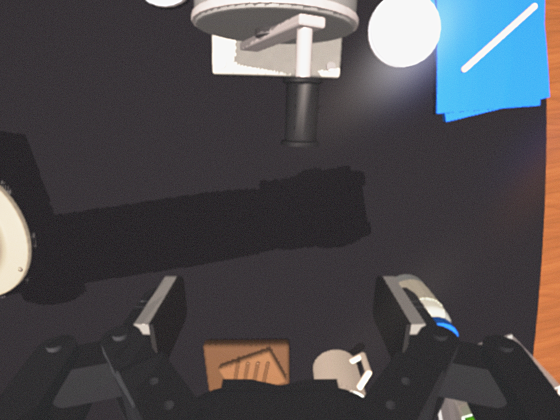

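The wrist view shows the handle upright at columns about 287–318 and rows 78–146, so the tool yaw is nearly aligned with the axle. The near edge of the plate runs from (212,75) to (341,77). I'll refine the fit with this view.

```bash
python3 - <<'E'
from fit import *
from scipy.spatial.transform import Rotation as Ro
def wc():
    o=bot.get_obs();c=bot.camera("wrist");T=np.eye(4);T[:3,:3]=Ro.from_euler("xyz",o["tcp_rot"],degrees=True).as_matrix();T[:3,3]=o["ee_pos"]
    M=np.linalg.inv(T@np.array(c["mount"]));c=dict(c);c["R"]=M[:3,:3];c["t"]=M[:3,3];return c
S=[]
for n in("scene","top","scene","top"):
    c=bot.camera(n)
    for i,th in enumerate(("axle","drum_mid","grip")):
        L=bot.landmark_of(th,c)
        if L and L[0]["score"]>.4: S.append((c,i,L[0]["point"],1))
c=wc(); S.append((c,2,[302,111.5],2))
def hit(q,z):
    o,d=ray(c,q);return o+d*(z-o[2])/d[2]
a,b=hit([212,75],.014),hit([341,77],.014);print("plate edge",a,b,np.linalg.norm(a-b),np.degrees(np.arctan2(b[1]-a[1],b[0]-a[0])))
f=lambda p:np.concatenate([w*(proj(c,pts(p)[i])[0]-q) for c,i,q,w in S]+[[(p[2]-np.arctan2(b[1]-a[1],b[0]-a[0]))/.01]])
r=least_squares(f,[.555,.074,-.17,.2],loss="soft_l1")
print(r.x,np.round(r.fun,1)); print(pts(r.x))
mid=(a+b)/2;e=pts(r.x);print("plate mid line offset along ex from axle:",(mid-e[0])@[np.cos(r.x[2]),np.sin(r.x[2]),0])
for q in([302,82],[301.5,142]): print(hit(q,e[2][2]))
o=bot.get_obs();print(e[2]-o["ee_pos"])
E
```

```text
plate edge [0.47913486 0.1374886  0.014     ] [0.64660239 0.09972249 0.014     ] 0.17167309878028483 -12.708359020365501
[ 0.54981929  0.07619775 -0.21566966  0.49764082] [ -0.4  -0.4   1.1  -1.2 -69.2  -7.8  -3.1   0.9  -0.   -3.1   1.   -3.1
  -1.    4.7  -1.8   0.2   3.6   1.1  -0.8   0.   -1.   -0.8   0.5   1.
  -0.    0.1   0.6]
[[0.54981929 0.07619775 0.16      ]
 [0.57121945 0.17388108 0.16      ]
 [0.57546552 0.07057926 0.20832911]]
plate mid line offset along ex from axle: 0.0036716854835886006
[0.57969919 0.09259721 0.20832911]
[0.57057399 0.04699156 0.20832911]
[ 0.03254656  0.0723022  -0.14091286]
```

```bash
python3 -m inch '[[1.6,3.6,0,-0.8],[3.2,7.3,0,-0.8],[3.2,7.3,-4,-0.8],[3.2,7.3,-8,-0.8],[3.2,7.3,-11,-0.8],[3.2,7.3,-13,-0.8],[3.2,7.3,-14.5,-0.8],[3.2,7.3,-15.2,-0.8]]'
python3 - <<'E'
from h import *
c=bot.camera("wrist");save(c,"w2.png");o=bot.get_obs();print(o["ee_pos"],o["wrist_force"])
E
```

```text
time: 5.95
ee_pos: [0.5748, 0.0712, 0.1966]
tcp_rot: [-180.0, 0.0, 77.4]
wrist_force: [-0.9, 0.1, 0.7]
opening: 0.0855
grasp_force: 0.0
[0.57474896 0.07125078 0.19617974] [ 0.16520439 -0.2043057  -0.22336842]
```

View pics/w2.png

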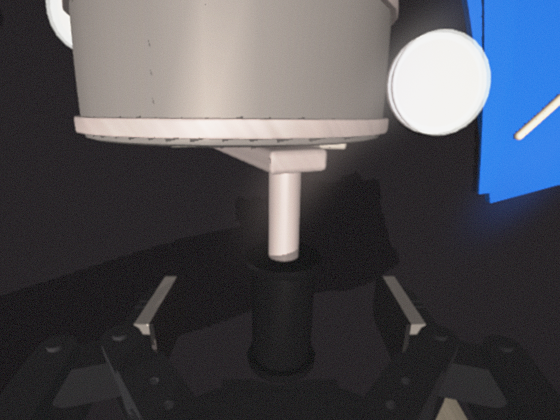

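The handle sits centred between the open fingers, at column about 282 and rows 250–370, and the pads are level with its middle. I'll close on it.

```bash
python3 -m inch '[[0,0,0,0],[0,0,0,0],[0,0,0,0],[0,0,0,0],[0,0,0,0],[0,0,0,0],[0,0,0,0],[0,0,0,0]]' 0 40
```

```text
time: 7.0
ee_pos: [0.5755, 0.0712, 0.1978]
tcp_rot: [179.9, -0.0, 77.3]
wrist_force: [4.4, -0.0, 5.2]
opening: 0.0249
grasp_force: 39.6
```

```bash
cat > rows.py <<'E'
import numpy as np,sys,json
a0,step,n=map(float,sys.argv[1:4])   # deg, deg per row, calls
w=np.radians(-12.6);P=lambda a:5.5*np.array([np.sin(np.radians(a))*np.cos(w),np.sin(np.radians(a))*np.sin(w),np.cos(np.radians(a))])
for k in range(int(n)):
    s=a0+8*step*k
    print(s,'->',s+8*step,json.dumps([np.round(P(s+step*(i+1))-P(s),2).tolist()+[0] for i in range(8)]).replace(" ",""))
E
python3 rows.py 25 2.8125 2
```

```text
25.0 -> 47.5 [[0.24,-0.05,-0.12,0],[0.47,-0.1,-0.25,0],[0.69,-0.15,-0.4,0],[0.91,-0.2,-0.55,0],[1.11,-0.25,-0.71,0],[1.31,-0.29,-0.89,0],[1.51,-0.34,-1.07,0],[1.69,-0.38,-1.27,0]]
47.5 -> 70.0 [[0.17,-0.04,-0.2,0],[0.34,-0.08,-0.42,0],[0.49,-0.11,-0.64,0],[0.63,-0.14,-0.86,0],[0.76,-0.17,-1.1,0],[0.88,-0.2,-1.34,0],[0.99,-0.22,-1.58,0],[1.09,-0.24,-1.83,0]]
```

```bash
python3 -m inch '[[0.24,-0.05,-0.12,0],[0.47,-0.1,-0.25,0],[0.69,-0.15,-0.4,0],[0.91,-0.2,-0.55,0],[1.11,-0.25,-0.71,0],[1.31,-0.29,-0.89,0],[1.51,-0.34,-1.07,0],[1.69,-0.38,-1.27,0]]' | tee -a log
python3 -m inch '[[0.17,-0.04,-0.2,0],[0.34,-0.08,-0.42,0],[0.49,-0.11,-0.64,0],[0.63,-0.14,-0.86,0],[0.76,-0.17,-1.1,0],[0.88,-0.2,-1.34,0],[0.99,-0.22,-1.58,0],[1.09,-0.24,-1.83,0]]' | tee -a log
python3 rows.py 70 2.8125 3
```

```text
time: 8.0
ee_pos: [0.5924, 0.0672, 0.1851]
tcp_rot: [179.9, 0.0, 77.3]
wrist_force: [5.0, -2.5, 5.5]
opening: 0.025
grasp_force: 39.7
time: 9.0
ee_pos: [0.6034, 0.0645, 0.1664]
tcp_rot: [179.9, 0.0, 77.3]
wrist_force: [5.0, -3.1, 2.9]
opening: 0.0249
grasp_force: 39.5
70.0 -> 92.5 [[0.08,-0.02,-0.26,0],[0.16,-0.03,-0.52,0],[0.21,-0.05,-0.78,0],[0.26,-0.06,-1.04,0],[0.29,-0.07,-1.31,0],[0.32,-0.07,-1.58,0],[0.32,-0.07,-1.85,0],[0.32,-0.07,-2.12,0]]
92.5 -> 115.0 [[-0.02,0.0,-0.27,0],[-0.05,0.01,-0.54,0],[-0.09,0.02,-0.8,0],[-0.15,0.03,-1.07,0],[-0.22,0.05,-1.33,0],[-0.3,0.07,-1.58,0],[-0.39,0.09,-1.84,0],[-0.5,0.11,-2.08,0]]
115.0 -> 137.5 [[-0.12,0.03,-0.24,0],[-0.25,0.05,-0.48,0],[-0.39,0.09,-0.71,0],[-0.54,0.12,-0.93,0],[-0.7,0.16,-1.14,0],[-0.87,0.19,-1.35,0],[-1.05,0.23,-1.54,0],[-1.24,0.28,-1.73,0]]
```

```bash
python3 -m inch '[[0.08,-0.02,-0.26,0],[0.16,-0.03,-0.52,0],[0.21,-0.05,-0.78,0],[0.26,-0.06,-1.04,0],[0.29,-0.07,-1.31,0],[0.32,-0.07,-1.58,0],[0.32,-0.07,-1.85,0],[0.32,-0.07,-2.12,0]]' | tee -a log
python3 -m inch '[[-0.02,0.0,-0.27,0],[-0.05,0.01,-0.54,0],[-0.09,0.02,-0.8,0],[-0.15,0.03,-1.07,0],[-0.22,0.05,-1.33,0],[-0.3,0.07,-1.58,0],[-0.39,0.09,-1.84,0],[-0.5,0.11,-2.08,0]]' | tee -a log
python3 -m inch '[[-0.12,0.03,-0.24,0],[-0.25,0.05,-0.48,0],[-0.39,0.09,-0.71,0],[-0.54,0.12,-0.93,0],[-0.7,0.16,-1.14,0],[-0.87,0.19,-1.35,0],[-1.05,0.23,-1.54,0],[-1.24,0.28,-1.73,0]]' | tee -a log
python3 rows.py 137.5 2.8125 5
```

```text
time: 10.0
ee_pos: [0.6064, 0.0638, 0.1449]
tcp_rot: [179.9, 0.0, 77.3]
wrist_force: [5.2, -2.0, 0.8]
opening: 0.0252
grasp_force: 39.4
time: 11.0
ee_pos: [0.6011, 0.0651, 0.1238]
tcp_rot: [180.0, 0.0, 77.3]
wrist_force: [4.4, -2.6, 1.8]
opening: 0.0247
grasp_force: 39.4
time: 12.0
ee_pos: [0.5885, 0.0681, 0.1068]
tcp_rot: [180.0, 0.0, 77.3]
wrist_force: [3.4, -3.7, 1.7]
opening: 0.0249
grasp_force: 39.4
137.5 -> 160.0 [[-0.2,0.04,-0.18,0],[-0.41,0.09,-0.34,0],[-0.62,0.14,-0.5,0],[-0.84,0.19,-0.65,0],[-1.07,0.24,-0.78,0],[-1.3,0.29,-0.9,0],[-1.55,0.35,-1.01,0],[-1.79,0.4,-1.11,0]]
160.0 -> 182.5 [[-0.25,0.06,-0.09,0],[-0.5,0.11,-0.16,0],[-0.76,0.17,-0.22,0],[-1.02,0.23,-0.27,0],[-1.28,0.29,-0.3,0],[-1.54,0.34,-0.32,0],[-1.81,0.4,-0.33,0],[-2.07,0.46,-0.33,0]]
182.5 -> 205.0 [[-0.26,0.06,0.02,0],[-0.52,0.12,0.05,0],[-0.78,0.18,0.09,0],[-1.04,0.23,0.15,0],[-1.3,0.29,0.22,0],[-1.55,0.35,0.31,0],[-1.79,0.4,0.4,0],[-2.03,0.45,0.51,0]]
205.0 -> 227.5 [[-0.24,0.05,0.12,0],[-0.47,0.1,0.25,0],[-0.69,0.15,0.4,0],[-0.91,0.2,0.55,0],[-1.11,0.25,0.71,0],[-1.31,0.29,0.89,0],[-1.51,0.34,1.07,0],[-1.69,0.38,1.27,0]]
227.5 -> 250.0 [[-0.17,0.04,0.2,0],[-0.34,0.08,0.42,0],[-0.49,0.11,0.64,0],[-0.63,0.14,0.86,0],[-0.76,0.17,1.1,0],[-0.88,0.2,1.34,0],[-0.99,0.22,1.58,0],[-1.09,0.24,1.83,0]]
```

```bash
python3 -m inch '[[-0.2,0.04,-0.18,0],[-0.41,0.09,-0.34,0],[-0.62,0.14,-0.5,0],[-0.84,0.19,-0.65,0],[-1.07,0.24,-0.78,0],[-1.3,0.29,-0.9,0],[-1.55,0.35,-1.01,0],[-1.79,0.4,-1.11,0]]' | tee -a log
python3 -m inch '[[-0.25,0.06,-0.09,0],[-0.5,0.11,-0.16,0],[-0.76,0.17,-0.22,0],[-1.02,0.23,-0.27,0],[-1.28,0.29,-0.3,0],[-1.54,0.34,-0.32,0],[-1.81,0.4,-0.33,0],[-2.07,0.46,-0.33,0]]' | tee -a log
python3 -m inch '[[-0.26,0.06,0.02,0],[-0.52,0.12,0.05,0],[-0.78,0.18,0.09,0],[-1.04,0.23,0.15,0],[-1.3,0.29,0.22,0],[-1.55,0.35,0.31,0],[-1.79,0.4,0.4,0],[-2.03,0.45,0.51,0]]' | tee -a log
```

```text
time: 13.0
ee_pos: [0.5706, 0.0725, 0.096]
tcp_rot: [180.0, -0.0, 77.4]
wrist_force: [4.7, -1.3, 5.0]
opening: 0.0248
grasp_force: 39.7
time: 14.0
ee_pos: [0.5506, 0.0773, 0.093]
tcp_rot: [179.9, -0.1, 77.4]
wrist_force: [8.1, -0.1, 3.9]
opening: 0.0246
grasp_force: 39.7
time: 15.0
ee_pos: [0.5307, 0.0821, 0.098]
tcp_rot: [179.9, -0.1, 77.4]
wrist_force: [10.3, 2.2, 1.6]
opening: 0.0248
grasp_force: 39.5
```

```bash
python3 -m inch '[[-0.24,0.05,0.12,0],[-0.47,0.1,0.25,0],[-0.69,0.15,0.4,0],[-0.91,0.2,0.55,0],[-1.11,0.25,0.71,0],[-1.31,0.29,0.89,0],[-1.51,0.34,1.07,0],[-1.69,0.38,1.27,0]]' | tee -a log
python3 -m inch '[[-0.17,0.04,0.2,0],[-0.34,0.08,0.42,0],[-0.49,0.11,0.64,0],[-0.63,0.14,0.86,0],[-0.76,0.17,1.1,0],[-0.88,0.2,1.34,0],[-0.99,0.22,1.58,0],[-1.09,0.24,1.83,0]]' | tee -a log
python3 rows.py 250 2.8125 7
```

```text
time: 16.0
ee_pos: [0.5139, 0.0861, 0.1104]
tcp_rot: [179.9, -0.1, 77.4]
wrist_force: [13.4, 3.2, -2.2]
opening: 0.0247
grasp_force: 39.3
time: 17.0
ee_pos: [0.5031, 0.0887, 0.1283]
tcp_rot: [179.9, -0.1, 77.4]
wrist_force: [13.5, 5.3, -5.6]
opening: 0.0249
grasp_force: 39.4
250.0 -> 272.5 [[-0.08,0.02,0.26,0],[-0.16,0.03,0.52,0],[-0.21,0.05,0.78,0],[-0.26,0.06,1.04,0],[-0.29,0.07,1.31,0],[-0.32,0.07,1.58,0],[-0.32,0.07,1.85,0],[-0.32,0.07,2.12,0]]
272.5 -> 295.0 [[0.02,-0.0,0.27,0],[0.05,-0.01,0.54,0],[0.09,-0.02,0.8,0],[0.15,-0.03,1.07,0],[0.22,-0.05,1.33,0],[0.3,-0.07,1.58,0],[0.39,-0.09,1.84,0],[0.5,-0.11,2.08,0]]
295.0 -> 317.5 [[0.12,-0.03,0.24,0],[0.25,-0.05,0.48,0],[0.39,-0.09,0.71,0],[0.54,-0.12,0.93,0],[0.7,-0.16,1.14,0],[0.87,-0.19,1.35,0],[1.05,-0.23,1.54,0],[1.24,-0.28,1.73,0]]
317.5 -> 340.0 [[0.2,-0.04,0.18,0],[0.41,-0.09,0.34,0],[0.62,-0.14,0.5,0],[0.84,-0.19,0.65,0],[1.07,-0.24,0.78,0],[1.3,-0.29,0.9,0],[1.55,-0.35,1.01,0],[1.79,-0.4,1.11,0]]
340.0 -> 362.5 [[0.25,-0.06,0.09,0],[0.5,-0.11,0.16,0],[0.76,-0.17,0.22,0],[1.02,-0.23,0.27,0],[1.28,-0.29,0.3,0],[1.54,-0.34,0.32,0],[1.81,-0.4,0.33,0],[2.07,-0.46,0.33,0]]
362.5 -> 385.0 [[0.26,-0.06,-0.02,0],[0.52,-0.12,-0.05,0],[0.78,-0.18,-0.09,0],[1.04,-0.23,-0.15,0],[1.3,-0.29,-0.22,0],[1.55,-0.35,-0.31,0],[1.79,-0.4,-0.4,0],[2.03,-0.45,-0.51,0]]
385.0 -> 407.5 [[0.24,-0.05,-0.12,0],[0.47,-0.1,-0.25,0],[0.69,-0.15,-0.4,0],[0.91,-0.2,-0.55,0],[1.11,-0.25,-0.71,0],[1.31,-0.29,-0.89,0],[1.51,-0.34,-1.07,0],[1.69,-0.38,-1.27,0]]
```

```bash
python3 -m inch '[[-0.08,0.02,0.26,0],[-0.16,0.03,0.52,0],[-0.21,0.05,0.78,0],[-0.26,0.06,1.04,0],[-0.29,0.07,1.31,0],[-0.32,0.07,1.58,0],[-0.32,0.07,1.85,0],[-0.32,0.07,2.12,0]]' | tee -a log
python3 -m inch '[[0.02,0,0.27,0],[0.05,-0.01,0.54,0],[0.09,-0.02,0.8,0],[0.15,-0.03,1.07,0],[0.22,-0.05,1.33,0],[0.3,-0.07,1.58,0],[0.39,-0.09,1.84,0],[0.5,-0.11,2.08,0]]' | tee -a log
python3 -m inch '[[0.12,-0.03,0.24,0],[0.25,-0.05,0.48,0],[0.39,-0.09,0.71,0],[0.54,-0.12,0.93,0],[0.7,-0.16,1.14,0],[0.87,-0.19,1.35,0],[1.05,-0.23,1.54,0],[1.24,-0.28,1.73,0]]' | tee -a log
python3 -m inch '[[0.2,-0.04,0.18,0],[0.41,-0.09,0.34,0],[0.62,-0.14,0.5,0],[0.84,-0.19,0.65,0],[1.07,-0.24,0.78,0],[1.3,-0.29,0.9,0],[1.55,-0.35,1.01,0],[1.79,-0.4,1.11,0]]' | tee -a log
python3 -m inch '[[0.25,-0.06,0.09,0],[0.5,-0.11,0.16,0],[0.76,-0.17,0.22,0],[1.02,-0.23,0.27,0],[1.28,-0.29,0.3,0],[1.54,-0.34,0.32,0],[1.81,-0.4,0.33,0],[2.07,-0.46,0.33,0]]' | tee -a log
python3 -m inch '[[0.26,-0.06,-0.02,0],[0.52,-0.12,-0.05,0],[0.78,-0.18,-0.09,0],[1.04,-0.23,-0.15,0],[1.3,-0.29,-0.22,0],[1.55,-0.35,-0.31,0],[1.79,-0.4,-0.4,0],[2.03,-0.45,-0.51,0]]' | tee -a log
cat > ana.py <<'E'
import re,numpy as np
from scipy.optimize import least_squares
t=open("log").read();g=lambda k:np.array([eval(m) for m in re.findall(k+r": (\[.*\])",t)])
p,F=g("ee_pos"),g("wrist_force");w=np.radians(-12.6);ex=np.array([np.cos(w),np.sin(w),0])
X,Z=p@ex,p[:,2];fx,fz=F@ex,F[:,2]
if __name__=="__main__":
  for R in(.055,):
   for wt in(0,1):
    # model: wrist force = -(c0+A sin a+B cos a) * dir + radial spring k*(R-r) ; centre, k, offsets unknown
    def f(q,full=False):
        cx,cz,k,c0,A,B,ox,oz=q; a=np.arctan2(X-cx,Z-cz); r=np.hypot(X-cx,Z-cz)
        T=-(c0+A*np.sin(a)+B*np.cos(a)); N=k*1000*(R-r)
        ft=(fx-ox)*np.cos(a)-(fz-oz)*np.sin(a); fr=(fx-ox)*np.sin(a)+(fz-oz)*np.cos(a)
        e=np.concatenate([ft-T,wt*(fr-N)]); 
        return (np.degrees(a),ft,T,fr,N) if full else np.r_[e,ox*.3,oz*.3,(cx-X.mean())*1e3*.5,(cz-.149)*1e3*.5]
    s=least_squares(f,[X.mean(),.149,2,4.7,0,2,0,0]);q=s.x
    print(np.round(q,3),"amp",np.hypot(q[4],q[5]),"peak",np.degrees(np.arctan2(q[4],q[5])),"cost",s.cost)
   print(np.round(np.array(f(q,True)).T,1))
E
python3 ana.py
```

```text
time: 18.0
ee_pos: [0.4995, 0.0895, 0.1487]
tcp_rot: [180.0, -0.1, 77.4]
wrist_force: [13.6, 6.7, -8.0]
opening: 0.0249
grasp_force: 39.6
time: 19.0
ee_pos: [0.5034, 0.0886, 0.1687]
tcp_rot: [-179.8, -0.1, 77.4]
wrist_force: [8.3, 7.7, -10.0]
opening: 0.0249
grasp_force: 39.8
time: 20.0
ee_pos: [0.5143, 0.0859, 0.1859]
tcp_rot: [-179.7, -0.1, 77.4]
wrist_force: [-0.5, 9.1, -5.4]
opening: 0.0249
grasp_force: 40.2
time: 21.0
ee_pos: [0.532, 0.0817, 0.1984]
tcp_rot: [-179.7, -0.1, 77.4]
wrist_force: [-5.1, 5.6, 4.8]
opening: 0.0249
grasp_force: 41.1
time: 22.0
ee_pos: [0.5537, 0.0765, 0.2029]
tcp_rot: [-179.9, -0.1, 77.4]
wrist_force: [-1.8, 2.1, 10.3]
opening: 0.0248
grasp_force: 41.5
time: 23.0
ee_pos: [0.5749, 0.0714, 0.1981]
tcp_rot: [180.0, -0.0, 77.4]
wrist_force: [3.5, -2.4, 9.4]
opening: 0.0246
grasp_force: 41.5
[ 0.522  0.149 57.139  4.934 -3.536 -2.743 -0.     0.   ] amp 4.475433742129154 peak -127.80599170117922 cost 1.5866042656804265
[ 5.2300e-01  1.4800e-01  5.1257e+01  4.8300e+00 -3.3410e+00 -2.7640e+00
  4.0000e-03 -1.7100e-01] amp 4.3361971451874215 peak -129.59914394987663 cost 27.986068167579948
[[  47.4   -0.5   -0.5    7.8   10.6]
 [  70.4   -1.    -0.8    6.3    7.8]
 [  93.3   -1.3   -1.7    5.4    7.4]
 [ 116.2   -3.9   -3.1    3.5    2.8]
 [ 138.6   -4.3   -4.7    1.3    1. ]
 [ 161.    -6.3   -6.4   -3.3   -2.2]
 [-177.3   -7.7   -7.8   -4.4   -5.4]
 [-155.2   -7.9   -8.7   -5.6   -6. ]
 [-133.    -9.9   -9.2   -7.7  -10.1]
 [-111.    -9.4   -8.9   -9.3   -6.9]
 [ -89.3   -7.7   -8.1  -11.9   -8.7]
 [ -68.    -6.7   -6.9   -9.6   -9.1]
 [ -46.5   -5.5   -5.4   -1.8   -1.5]
 [ -23.4   -3.7   -3.6    7.     7.5]
 [   0.6   -2.3   -2.    10.4    7.1]
 [  24.1   -0.3   -0.9   10.3    8.8]]
```

The fit is clean: bearing about 4.8 N, amplitude about 4.3 N, and the climb is hardest at a ≈ 231°. That puts the heavy side at the bottom when a ≈ 141°, so I'll carry on forward to 501°.

```bash
python3 rows.py 385 4.5 3; python3 rows.py 493 1 1
```

```text
385.0 -> 421.0 [[0.37,-0.08,-0.2,0],[0.73,-0.16,-0.42,0],[1.07,-0.24,-0.68,0],[1.39,-0.31,-0.96,0],[1.69,-0.38,-1.27,0],[1.96,-0.44,-1.6,0],[2.21,-0.49,-1.95,0],[2.43,-0.54,-2.32,0]]
421.0 -> 457.0 [[0.19,-0.04,-0.39,0],[0.35,-0.08,-0.79,0],[0.48,-0.11,-1.2,0],[0.57,-0.13,-1.62,0],[0.64,-0.14,-2.04,0],[0.67,-0.15,-2.47,0],[0.67,-0.15,-2.91,0],[0.63,-0.14,-3.34,0]]
457.0 -> 493.0 [[-0.07,0.02,-0.43,0],[-0.17,0.04,-0.85,0],[-0.3,0.07,-1.26,0],[-0.46,0.1,-1.65,0],[-0.66,0.15,-2.04,0],[-0.88,0.2,-2.41,0],[-1.13,0.25,-2.75,0],[-1.4,0.31,-3.08,0]]
493.0 -> 501.0 [[-0.06,0.01,-0.07,0],[-0.13,0.03,-0.14,0],[-0.2,0.04,-0.21,0],[-0.26,0.06,-0.27,0],[-0.33,0.07,-0.34,0],[-0.4,0.09,-0.4,0],[-0.48,0.11,-0.46,0],[-0.55,0.12,-0.52,0]]
```

```bash
python3 -m inch '[[0.37,-0.08,-0.2,0],[0.73,-0.16,-0.42,0],[1.07,-0.24,-0.68,0],[1.39,-0.31,-0.96,0],[1.69,-0.38,-1.27,0],[1.96,-0.44,-1.6,0],[2.21,-0.49,-1.95,0],[2.43,-0.54,-2.32,0]]'
python3 -m inch '[[0.19,-0.04,-0.39,0],[0.35,-0.08,-0.79,0],[0.48,-0.11,-1.2,0],[0.57,-0.13,-1.62,0],[0.64,-0.14,-2.04,0],[0.67,-0.15,-2.47,0],[0.67,-0.15,-2.91,0],[0.63,-0.14,-3.34,0]]'
python3 -m inch '[[-0.07,0.02,-0.43,0],[-0.17,0.04,-0.85,0],[-0.3,0.07,-1.26,0],[-0.46,0.1,-1.65,0],[-0.66,0.15,-2.04,0],[-0.88,0.2,-2.41,0],[-1.13,0.25,-2.75,0],[-1.4,0.31,-3.08,0]]'
python3 -m inch '[[-0.06,0.01,-0.07,0],[-0.13,0.03,-0.14,0],[-0.2,0.04,-0.21,0],[-0.26,0.06,-0.27,0],[-0.33,0.07,-0.34,0],[-0.4,0.09,-0.4,0],[-0.48,0.11,-0.46,0],[-0.55,0.12,-0.52,0]]'
python3 -m inch '[[0,0,0,0],[0,0,0,0],[0,0,0,0],[0,0,0,0],[0,0,0,0],[0,0,0,0],[0,0,0,0],[0,0,0,0]]'
python3 - <<'E'
from fit import *
o=bot.get_obs();p=o["ee_pos"];w=np.radians(-12.6)
print("a",np.degrees(np.arctan2(p@[np.cos(w),np.sin(w),0]-.5225,p[2]-.1485)),o["qd"])
T=bot.camera("wrist");save(T,"w3.png")
E
```

```text
time: 24.0
ee_pos: [0.5999, 0.0654, 0.1744]
tcp_rot: [179.9, 0.0, 77.3]
wrist_force: [7.4, -4.3, 4.1]
opening: 0.0247
grasp_force: 41.1
time: 25.0
ee_pos: [0.6059, 0.0639, 0.1401]
tcp_rot: [180.0, 0.1, 77.3]
wrist_force: [7.5, -3.6, 0.7]
opening: 0.025
grasp_force: 40.7
time: 26.0
ee_pos: [0.591, 0.0675, 0.1093]
tcp_rot: [-179.9, 0.0, 77.4]
wrist_force: [2.9, -1.9, 2.6]
opening: 0.0247
grasp_force: 40.9
time: 27.0
ee_pos: [0.586, 0.0688, 0.1046]
tcp_rot: [180.0, 0.0, 77.4]
wrist_force: [2.5, -4.5, 3.5]
opening: 0.0248
grasp_force: 40.9
time: 28.0
ee_pos: [0.5859, 0.0688, 0.1046]
tcp_rot: [-180.0, 0.0, 77.4]
wrist_force: [0.5, -3.1, 3.0]
opening: 0.025
grasp_force: 40.8
a 142.00878954356764 [ 0.01133776 -0.02310275  0.02846258 -0.01702048 -0.05755177 -0.00136341]
```

View pics/w3.png

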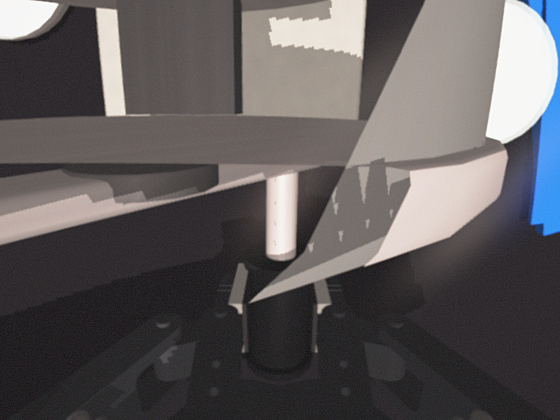

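The pads hold the sleeve in the middle, at column about 280 and rows 265–365. The drum is at rest at a ≈ 142°, and the dishes are still in place. Handing in.

```bash
python3 -c "
from workcell import bot
print(bot.job_done())"
```

```text
the job is handed in; nothing more can be done
None
```

I turned the drum more than one full turn and stopped it at about 142°, where the force fit puts the heavy side within a degree or two of straight down; it is at rest with the handle still gripped at about 41 N, and I handed the job in at about 28 s (no verdict came back).

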